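# Dock a tube rack on the orbital shaker

## Task

Dock the orange tube rack on the shaker: slide it lengthwise until its forked heel is fully home on the locating pin, then push near its other end to swing it round the pin until the sprung roller catch has snapped out in front of its tongue and holds it there. Keep the rack flat on the platform, never push it with more than 20 N, leave the jar, the bottle and the tip box alone, and let go of the rack at the end.

Things in the scene. Friction and masses are not known exactly. Their poses are not given: they have to be found in the camera images.
- shaker: bench-top orbital shaker, fixed. Origin on the bench under its centre, z up, x towards its rear rail, y from the locating pin towards the roller catch. Platform, dark rubber mat: 270 mm (x) by 420 (y), top 100 mm above the origin. An L-shaped aluminium fence (rail, buffer, stop, roller catch as one) is clamped in slots, within 8 mm of its middle setting along x: the setting is not given.
- pin (a point): locating pin: upright brass pin in a rubber grommet, 12 mm diameter, 26 mm tall, near the platform's -y end, fixed to it. Point on its axis 13 mm above the mat, at x 25, y -150 mm in shaker axes. Axes as the shaker's. Gives a little along shaker y when pressed (6 N per mm).
- roller_mid (a point): place of the catch's white roller with its bolt fully out and the fence at its MIDDLE setting (the true one is within 8 mm along shaker x): on its axis, 20 mm above the mat, shaker x 29, y 109 mm, shaker axes. Roller 12 mm diameter, upright, free-turning, 9 to 31 mm above the mat. Grey housing behind it: x 11 to 47, y 124 to 171, 38 mm tall, red thumb stud up to 48 mm.
- catch (a joint): travel of the roller's sprung bolt in m: 0 = fully out (towards the pin), up to 0.012 as it is pushed back along the shaker's +y; 2.7 N at 0, 0.3 N more per mm. As the rack swings home the tongue's sloping rear face drives it back about 7 mm; when the tongue is past, it springs out in front of the tongue.
- buffer_mid (a point): free nose of the sprung red buffer on the rail, fence at its middle setting: 16 mm diameter, 18 mm above the mat, shaker x 60, y 62; gives along +x with 3 N plus 2 N per mm. The docked rack presses it in 1.5 to 4.5 mm. Beside it (y 78 to 94) a red stop (12 N per mm), face at x 64.2, ends the swing about 1 mm beyond the docked place. Rail front face x 81, y -148 to 172, 36 mm tall. Shaker axes.
- rack_center (a point): orange tube rack, 0.4 to 0.85 kg, loose on the mat: solid block 76 mm wide (its x), 240 long (its y), 34 tall; capped tubes stand out to 60 mm above the mat. Point at the block's centre, 17 mm above the mat. y runs from forked heel to toe (tongue), x to the side that ends at the rail. At the start the heel is 10 to 50 mm short of the pin, the toe swung out 0.27 to 0.37 rad to the shaker's -x.
- rack_fork (a point): seat of the heel's fork: on the rack's centre line, 6 mm outside the heel end face (126 mm from rack_center along the rack's -y), 13 mm above the mat; the pin's axis comes here when the heel is home. Fork 20 mm tall: slot 14 mm wide and 14 deep, then a mouth flaring to 44 mm wide at 40 mm from the end face. Rack axes.
- rack_tongue (a point): front tip corner of the steel tongue on the toe end face: rack x 10, y 134 mm from rack_center, 17 mm above the mat. Tongue 14 mm long, 8 to 26 mm above the mat; flat front face at rack x 10, tip 4 mm wide, then sloping back to the end face at x 27. End face bare from x -38 to 8. Docked, the front face touches the roller, this point 6 mm beyond its axis along shaker x.
- jar: amber glass jar with white cap, 42 mm diameter, 58 mm tall, loose on the platform in front of the pin; origin at its foot
- bottle: clear bottle with blue cap, 68 mm diameter, 160 mm tall, on the bench to the right of the shaker; origin at its foot
- tipbox: blue pipette-tip box with clear lid, 85 by 122 by 72 mm, on the bench to the left of the shaker; origin at the centre of its underside

How it is judged:
On the way, in this order (a step that is already met when the one before it is completed fails the run):
1. the rack's forked heel is fully home on the locating pin (within 4 mm), the toe still swung out (horizontal distance between rack_fork and pin below 0.004 m and x of rack_tongue in the frame of roller_mid below -0.01 m), for 0.1 s.
2. the rack is swung home and the roller has sprung out in front of its tongue (horizontal distance between rack_fork and pin below 0.004 m and x of rack_tongue in the frame of roller_mid above -0.0035 m and y of rack_tongue in the frame of roller_mid above -0.0035 m and value of joint catch below 0.002 m and angle between the y axis of rack_center and the y axis of shaker, either way round below 0.045 rad), for 0.2 s.
At the end, for the whole second after the job is handed in: The fork seat is within 4 mm of the pin's axis, the tongue is past the roller (no more than 3.5 mm short of roller_mid along the shaker's x) with its tip engaged, the bolt is out again to within 2 mm, the rack is parallel to the shaker within 0.045 rad, at rest and let go (all of step 2 and linear speed of rack below 0.01 m/s and contact force between each of the arm, the fingers and rack below 0.1 N); the robot touches nothing.
It fails at once if the rack is pushed with more than 20 N (contact force between any of the fingers, the arm and rack above 20 N).
It fails at once if the rack is lifted by more than 8 mm or tipped by more than 0.1 rad (height (world z) of rack_center above 0.125 m or angle between rack_center's own z axis and vertical above 0.1 rad).
It fails at once if the jar, the bottle or the tip box is moved by more than 15 mm (distance of any of jar, bottle, tipbox from where it was at the start of the episode above 0.015 m).
It also fails if it takes over 70 s, if anything falls off the work surface, if the arm or the gripper's body presses on something with over 40 N, if the wrist force passes 120 N, or if a joint passes its speed limit or range.

## Robot

A 6-joint arm with a two-finger parallel gripper is mounted at the origin on the work surface. World frame = base frame: x ahead of the robot, y to its left, z up, the work surface at z = 0. Lengths are in m, angles in rad, forces in N, time in s.
With the tool pointing down it reaches from about 0.4 to 0.825 m from the base axis. Payload 7 kg.
Tool frame: the origin (TCP) lies at the centre of the arm's flange, where the gripper is bolted on; the fingertips stand 178 mm ahead of it and the grasp point (between the pads) lies arm.tcp_to_grasp ahead of it (arm.tcp_to_grasp is the distance from the TCP to the grasp point, in m); z points along the fingers, y is the direction in which the jaws open and shut (so a half turn about z gives the same grasp; the last joint's range is limited). The gripper opens to 88 mm and grips with 3 to 60 N. Pads are 19 mm wide; open, the fingers measure 130 mm over their backs; the gripper's body (78 mm by 193 mm) begins 47 mm behind the grasp point.
Start: joints at [-0.867, 0.359, 0.012, 0, -1.224, -0.288], TCP at [0.273, -0.617, 0.405] pointing down, gripper open.
Joint ranges: [-3.07, 3.07], [-1.43, 2.12], [-1.02, 1.25], [-3.03, 1.67], [-3.05, -0], [-3.03, 3.03]. Speed limits (rad/s): [2.39, 2.39, 3.01, 3.14, 3.14, 3.14].

## Interface

Orientations are given as [roll, pitch, yaw] about the fixed x, y, z axes, in that order (R = Rz(yaw) Ry(pitch) Rx(roll)).
In Python, from station import arm gives the robot as it stands.
- The arm moves only by the tool move_arm, never from a script. Its argument "deltas" is a list of rows, each a list of 6 numbers: the shift along the world's x, y, z in mm, then the turn, a rotation vector about the world's x, y, z in degrees. In form: [[tx, ty, tz, ax, ay, az], ...]. A call has exactly 5 rows; each row shifts and turns the commanded pose from where the row before left it; what a row does not reach is not made up. A row lasts 1/12 s, in which the tool goes at most 41.7 mm and 7.16 degrees, less where a joint would pass 70% of its speed; a pose out of reach is approached as far as the arm can. A call with a gripper value outside its range is refused whole. "claw" is the closure in counts, from 0 (fully open) to 255 (shut), set as the call begins (left out, the last holds). The fingers move at their own pace and stop on an object; "squeeze" is the grip in N (left out, the last holds). Time passes only in rows, so rows that do not move let the fingers close, or fill a call up. It gives the time, the measured TCP pose, the force and the opening at its end, in the units of the state.
- arm.get_state(): the state, without advancing time (a new reading comes with each control period).
- arm.grab_frame(name): name is "scene" or "top" or "wrist"; returns the picture (384x512x3 uint8, red, green, blue); there is no depth.
- arm.calibration(name): a dict with "intrinsics" (3x3 intrinsics, pixels), "k1" (the pictures are not rectified: a ray, as slopes to the right and down, at radius r is drawn at 1 + k1 r^2 times it, then the intrinsics apply), "T" (4x4, takes a point from camera to world coordinates); the wrist camera has in their place "mount" (4x4, takes a point from camera to tool coordinates, whose origin is the TCP and whose axes are the flange's). Camera axes: x right, y up, looking along -z (the intrinsics and any distortion apply to the point x, -y, -z); pixel columns grow to the right and rows downward; lengths in m; the calibration is good to about 2 mm. A picture is of the moment at which its call begins: read the wrist's pose just before it. calibration takes no time and is no camera call.
- arm.job_done(): hands the job in, once; it reports no verdict.
Trained networks look in the newest picture that a camera, given by its name, has taken for a name from the list of things; names that differ only in an ending like _2 or _b are one class to them, and where a whole thing is asked for, a point or a joint stands for the part that bears it (a point fixed in the world has none). Each returns a list of dicts, best first, with "score" (0 to 1); they miss things now and then, are a little off and sometimes report something else, mostly with a low value. They report only what shows in the picture. A call takes as long as a camera call.
- arm.spot_in(thing, camera): "xy" ([column, row] in pixels, amid what is visible of it).
- arm.masks_of(thing, camera): "pixels" (384x512 bool, what is visible of it) and "xy" ([column, row] in pixels, amid what is visible of it).
- arm.spot_point(thing, camera): "xy" ([column, row] in pixels: a listed point, or the origin of a listed thing).
The state is a dict: "t": time; "q": joint angles; "qd": joint speeds; "joint_efforts": joint torques, N m; "eef_pos": TCP position; "ee_rot": TCP orientation; "force": force on the tool from outside, world axes, zero at the start; "moment": the same for the moment, N m; "width": finger opening in m.
Only numpy, scipy, OpenCV 4.12 (cv2) and the standard library are available. Lean on these libraries where they do the work, as an engineer would, in place of code of your own. Each camera call takes 0.05 s, during which the arm holds its last target. There are 200 camera calls.

## Working session

There is one attempt and no reset: what is moved stays moved. The work goes in short steps, Python scripts to look and compute and a tool call to move; the robot and the scene stay as the last step left them, time stands still between calls to the robot, and variables do not carry over. Pictures are saved under pics/ and viewed, about 8 in all and at most 12, crops included, and the job is handed in when it is done.

Besides the shell and the picture viewer there is one more tool, called after "Call:" as name([rows], argument=value, ...), one row to a line, values as JSON. move_arm: Moves the arm, as the interface text tells. Its arguments: {"type":"object","properties":{"deltas":{"type":"array","items":{"type":"array","items":{"type":"number"}}},"claw":{"type":"number"},"squeeze":{"type":"number"}},"required":["deltas"]}

```bash
ls; mkdir -p pics
cat > h.py <<'E'
from station import arm
import numpy as np, cv2
from scipy.spatial.transform import Rotation as R
def cam(n, st=None):
    c=arm.calibration(n)
    if 'T' in c: T=np.array(c['T'])
    else:
        st=st or arm.get_state(); T=np.eye(4); T[:3,:3]=R.from_euler('xyz',st['ee_rot']).as_matrix(); T[:3,3]=st['eef_pos']; T=T@np.array(c['mount'])
    return np.array(c['intrinsics']),c['k1'],T
def proj(P,C):
    K,k,T=C; p=(np.atleast_2d(P)-T[:3,3])@T[:3,:3]; s=np.c_[p[:,0]/-p[:,2],-p[:,1]/-p[:,2]]
    s=s*(1+k*(s**2).sum(1,keepdims=True)); return s@K[:2,:2].T+K[:2,2]
def ray(uv,C,z):
    K,k,T=C; d=np.linalg.solve(K[:2,:2],(np.atleast_2d(uv)-K[:2,2]).T).T; s=d.copy()
    for _ in range(20): s=d/(1+k*(s**2).sum(1,keepdims=True))
    v=np.c_[s[:,0],-s[:,1],-np.ones(len(s))]@T[:3,:3].T
    return T[:3,3]+v*((z-T[2,3])/v[:,2])[:,None]
def grab(n,name=None):
    C=cam(n); im=arm.grab_frame(n)
    if name: cv2.imwrite('pics/'+name,cv2.cvtColor(im,cv2.COLOR_RGB2BGR))
    return im,C
E
python3 - <<'E'
from h import *
s=arm.get_state(); print(s, arm.tcp_to_grasp)
Z=dict(pin=.113,roller_mid=.12,buffer_mid=.118,rack_center=.117,rack_fork=.113,rack_tongue=.117,jar=.1,bottle=0,tipbox=0,shaker=0)
for n in ['scene','top']:
    im,C=grab(n,n+'0.png'); print(n,C[2][:3,3].round(3))
    for t,z in Z.items():
        for d in arm.spot_point(t,n)[:2]: print(n,t,round(d['score'],2),np.round(d['xy'],1),ray(d['xy'],C,z)[0].round(4))
E
```

```text
pics
{'t': 0.0, 'q': array([-8.66885346e-01,  3.59393729e-01,  1.10409738e-02, -3.55166044e-04,
       -1.22408435e+00, -2.88130019e-01]), 'qd': array([-7.49688770e-05,  1.01011169e-03, -1.11684907e-03, -6.31064491e-04,
        1.93110894e-03,  3.66164175e-04]), 'joint_efforts': array([-4.05343872e-04, -5.82710123e+01,  2.93040562e+01,  6.99718907e+00,
        6.58313889e-03, -1.79835492e-04]), 'eef_pos': array([ 0.27257305, -0.61730181,  0.40370932]), 'ee_rot': array([ 3.13992463e+00, -1.46176219e-04, -2.72593253e+00]), 'force': array([-0.07257489, -0.12317234, -0.28421514]), 'moment': array([ 0.003519  , -0.01678729,  0.05221008]), 'width': 0.08758860810388756} 0.1593
scene [1.224 0.427 1.012]
scene pin 0.61 [196.2 181.2] [ 0.6452 -0.1217  0.113 ]
scene roller_mid 0.66 [272.6 219.9] [0.6462 0.1199 0.12  ]
scene buffer_mid 0.55 [259.  216.6] [0.655  0.0853 0.118 ]
scene rack_center 0.62 [250.4 185.4] [0.5799 0.0101 0.117 ]
scene rack_fork 0.59 [204.9 177.7] [ 0.6222 -0.1098  0.113 ]
scene rack_tongue 0.83 [301.6 195.2] [0.534  0.1406 0.117 ]
scene jar 0.55 [277.6 220.3] [0.6273 0.1243 0.1   ]
scene bottle 0.81 [143.5 147.4] [ 0.5513 -0.4212  0.    ]
scene bottle 0.28 [253.3 216.4] [0.5884 0.0263 0.    ]
scene tipbox 0.71 [387.9 259. ] [0.5093 0.3996 0.    ]
scene shaker 0.79 [247.6 222.3] [0.6145 0.0241 0.    ]
top [ 0.361 -0.016  1.033]
top pin 0.9 [301.5 164.7] [ 0.635  -0.1295  0.113 ]
top roller_mid 0.71 [205.6 163.1] [0.6297 0.1298 0.12  ]
top buffer_mid 0.71 [225.4 153.6] [0.6587 0.0779 0.118 ]
top rack_fork 0.76 [295.2 166.8] [ 0.6286 -0.1125  0.113 ]
top rack_tongue 0.62 [202.1 196.8] [0.5374 0.134  0.117 ]
top rack_tongue 0.28 [250.8 183.1] [0.5787 0.0061 0.117 ]
top jar 0.71 [306.1 210. ] [ 0.5133 -0.1439  0.1   ]
top bottle 0.95 [395.3 209.1] [ 0.5404 -0.4213  0.    ]
top tipbox 0.73 [115.2 212.9] [0.5035 0.4082 0.    ]
top shaker 0.59 [245.4 182. ] [0.6094 0.0253 0.    ]
```

```bash
python3 -c "
import cv2,numpy as np
cv2.imwrite('pics/both.png',cv2.resize(np.vstack([cv2.imread('pics/scene0.png'),cv2.imread('pics/top0.png')]),None,fx=.78,fy=.78))"
```

```text
(no output)
```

View pics/top0.png

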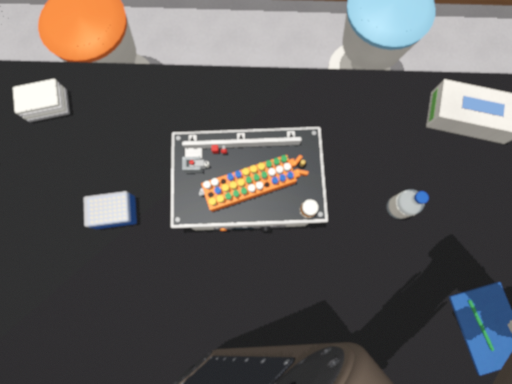

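View pics/scene0.png

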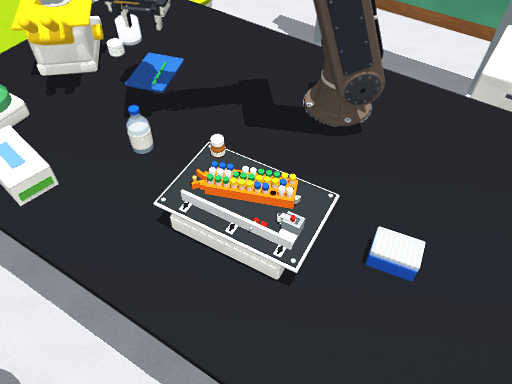

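The pictures show the platform at about (170–327, 127–229) in the top view. The rack is swung out, with its heel near (300, 167), and the jar is at (310, 208). Next I'll bring the wrist camera over it.

```bash
python3 -c "
from h import *
c=arm.calibration('wrist');print(np.round(c['mount'],3),c['intrinsics'],c['k1']); C=cam('wrist');print(C[2].round(3))"
```

```text
[[-0.002  0.957  0.291  0.078]
 [ 1.     0.002  0.001  0.001]
 [ 0.001  0.291 -0.957  0.02 ]
 [ 0.     0.     0.     1.   ]] [[286.73478136   0.         258.14035937]
 [  0.         286.73478136 191.72302093]
 [  0.           0.           1.        ]] -0.010371263540279044
[[-0.402 -0.876 -0.267  0.201]
 [ 0.916 -0.385 -0.116 -0.649]
 [-0.001 -0.291  0.957  0.385]
 [ 0.     0.     0.     1.   ]]
```

Call:
move_arm([
  [9,31,3,0,0,4.2],
  [9,31,3,0,0,4.2],
  [9,31,3,0,0,4.2],
  [9,31,3,0,0,4.2],
  [9,31,3,0,0,4.2],
])

```text
t: 1.52
eef_pos: [0.3177, -0.4611, 0.4198]
ee_rot: [-3.141, -0.0, -2.356]
force: [0.4, -0.1, 1.6]
width: 0.0877
```

Call:
move_arm([
  [9,31,3,0,0,4.2],
  [9,31,3,0,0,4.2],
  [9,31,3,0,0,4.2],
  [9,31,3,0,0,4.2],
  [9,31,3,0,0,4.2],
])

```text
t: 1.93
eef_pos: [0.3626, -0.306, 0.4351]
ee_rot: [-3.141, 0.0, -1.989]
force: [0.6, -0.1, -0.6]
width: 0.0881
```

Call:
move_arm([
  [9,31,3,0,0,4.2],
  [9,31,3,0,0,4.2],
  [9,31,3,0,0,4.2],
  [9,31,3,0,0,4.2],
  [9,31,3,0,0,4.2],
])

```text
t: 2.35
eef_pos: [0.4075, -0.151, 0.4502]
ee_rot: [-3.141, 0.0, -1.623]
force: [1.2, -0.4, -0.1]
width: 0.0879
```

Call:
move_arm([
  [27,28,3,0,0,4.2],
  [27,28,3,0,0,4.2],
  [27,28,3,0,0,4.2],
  [27,28,3,0,0,4.2],
  [27,28,3,0,0,4.2],
])

```text
t: 2.77
eef_pos: [0.5435, -0.0108, 0.4652]
ee_rot: [-3.141, -0.0, -1.256]
force: [0.6, -1.1, 0.9]
width: 0.0877
```

Call:
move_arm([
  [0,0,0,0,0,0],
  [0,0,0,0,0,0],
  [0,0,0,0,0,0],
  [0,0,0,0,0,0],
  [0,0,0,0,0,0],
])

```text
t: 3.18
eef_pos: [0.5419, -0.0133, 0.465]
ee_rot: [-3.141, 0.0, -1.261]
force: [0.7, -0.7, 0.4]
width: 0.0879
```

```bash
cat > look.py <<'E'
import sys
from h import *
Z=dict(pin=.113,roller_mid=.12,buffer_mid=.118,rack_center=.117,rack_fork=.113,rack_tongue=.117)
im,C=grab('wrist',sys.argv[1]); print(arm.get_state()['eef_pos'].round(4),arm.get_state()['ee_rot'].round(4))
for t in (sys.argv[2:] or Z):
    for d in arm.spot_point(t,'wrist')[:2]: print(t,round(d['score'],2),np.round(d['xy'],1),ray(d['xy'],C,Z[t])[0].round(4))
E
python3 look.py w1.png
```

```text
[ 0.542  -0.0133  0.4651] [-3.1409  0.     -1.2609]
pin 0.69 [201.   43.3] [ 0.6424 -0.1286  0.113 ]
buffer_mid 0.91 [144.3 218. ] [0.6594 0.0815 0.118 ]
buffer_mid 0.53 [203.   41.3] [ 0.6397 -0.1304  0.118 ]
rack_center 0.89 [221.3 186.5] [0.58   0.0143 0.117 ]
rack_fork 0.6 [210.3  70.3] [ 0.6263 -0.106   0.113 ]
```

View pics/w1.png

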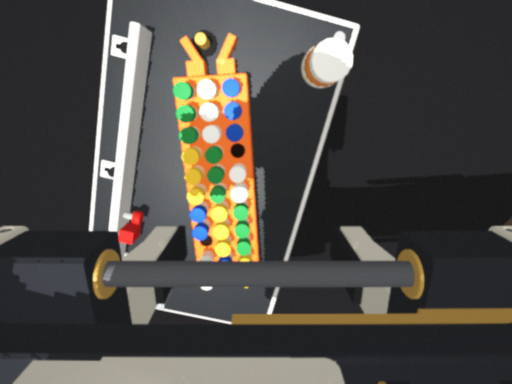

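The wrist view shows the rack with its heel corners at about (173, 77) and (248, 74). The pin is at (203, 38), in front of the fork mouth. I'll fit the rack axis and pin from this frame.

Run:
```python
from h import *
C=cam('wrist'); 
def p(u,z): return ray(u,C,z)[0]
a,b=p((173,77),.134),p((248,74),.134); print('heel corners',a.round(4),b.round(4),np.linalg.norm(a-b))
im=cv2.imread('pics/w1.png'); hsv=cv2.cvtColor(im,cv2.COLOR_BGR2HSV)
# sides from rows
m=((hsv[...,0]<13)&(hsv[...,1]>170)&(hsv[...,2]>120))
L=[];Rr=[]
for r in range(90,255,3):
    c=np.where(m[r,160:275])[0]+160
    if len(c): L.append((c.min(),r)); Rr.append((c.max()+1,r))
for n,Q in(('L',L),('R',Rr)):
    Q=np.array(Q,float); W=ray(Q,C,.134)[:,:2]
    vx,vy,x0,y0=cv2.fitLine(W.astype(np.float32),cv2.DIST_HUBER,0,.001,.001).ravel()
    print(n,Q[::12].tolist(),'yaw',np.arctan2(-vx*np.sign(vy),abs(vy)),x0,y0)
print('pin top',p((203,36),.126),'pin net',p((201,43.3),.113))
cor=[p(u,.1) for u in((357,25),(110,0))]; print(cor)
```

```text
heel corners [ 0.6574 -0.0868  0.134 ] [ 0.5857 -0.1125  0.134 ] 0.07612778044145298
L [[248.0, 90.0], [196.0, 126.0], [198.0, 162.0], [255.0, 198.0], [230.0, 234.0]] yaw 0.33832142 0.6035831 -0.02102737
R [[249.0, 90.0], [251.0, 126.0], [253.0, 162.0], [256.0, 198.0], [258.0, 234.0]] yaw 0.36648104 0.5489122 -0.016283229
pin top [ 0.63964888 -0.13341554  0.126     ] pin net [ 0.64289169 -0.12797682  0.113     ]
[array([ 0.49089511, -0.19781458,  0.1       ]), array([ 0.74787963, -0.14094744,  0.1       ])]
```

```bash
python3 -c "
from h import *
im=cv2.imread('pics/w1.png');cv2.imwrite('pics/w1c.png',cv2.resize(im[15:110,155:275],None,fx=6,fy=6,interpolation=2))"
```

```text
(no output)
```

View pics/w1c.png

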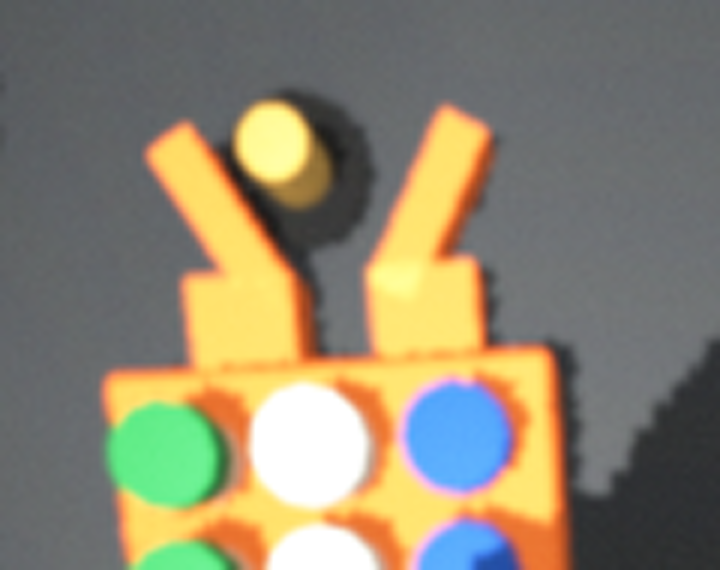

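Run:
```python
from h import *
C=cam('wrist'); p=lambda u,z: ray(u,C,z)[0][:2]
a,b=p((172.5,77.5),.134),p((247,73),.134); pin=p((200.5,38.3),.126); q=p((357,25),.1); k=p((343,0),.1)
for yaw in(np.arctan2(*(a-b)[::-1]),.366):
    ux=np.array([np.cos(yaw),np.sin(yaw)]); uy=np.array([-ux[1],ux[0]]); h=(a+b)/2; f=h-6e-3*uy; d=pin-f
    print('yaw',yaw,'heel',h,'fork',f,'pin',pin,'centre',h+.12*uy,'toe',h+.24*uy,'pin-fork in rack',d@ux,d@uy,'world',d)
e=p((274,310),.1);e1=p((357,25),.1); v=e-e1; print('front edge yaw',np.arctan2(-v[0],v[1]))
e=p((123,228),.136);e1=p((151,28),.136); v=e-e1; print('rail yaw',np.arctan2(-v[0],v[1]),e,e1)
```

```text
yaw 0.36339164143740443 heel [ 0.62235517 -0.09960013] fork [ 0.62448785 -0.10520831] pin [ 0.64151689 -0.13063876] centre [0.5797016  0.01256347] toe [0.53704803 0.12472707] pin-fork in rack 0.0068778266523915116 -0.02982267184389677 world [ 0.01702904 -0.02543045]
yaw 0.366 heel [ 0.62235517 -0.09960013] fork [ 0.62450247 -0.10520273] pin [ 0.64151689 -0.13063876] centre [0.57940918 0.01245183] toe [0.53646319 0.12450379] pin-fork in rack 0.006784364988752353 -0.02984048980127434 world [ 0.01701442 -0.02543603]
front edge yaw 0.08428693404690704
rail yaw 0.050389854710308095 [0.67610588 0.09288246] [ 0.68702371 -0.1236013 ]
```

Call:
move_arm([
  [6,9,-22,0,0,0.6],
  [6,9,-22,0,0,0.6],
  [6,9,-22,0,0,0.6],
  [6,9,-22,0,0,0.6],
  [6,8,-22,0,0,0.6],
])

```text
t: 3.95
eef_pos: [0.5728, 0.0319, 0.3538]
ee_rot: [-3.141, 0.0, -1.207]
force: [-0.2, 0.5, -0.1]
width: 0.0875
```

Call:
move_arm([
  [0,0,0,0,0,0],
  [0,0,0,0,0,0],
  [0,0,0,0,0,0],
  [0,0,0,0,0,0],
  [0,0,0,0,0,0],
], squeeze=8)

```text
t: 4.37
eef_pos: [0.5727, 0.0312, 0.3562]
ee_rot: [-3.139, -0.0, -1.208]
force: [0.3, 0.2, -0.6]
width: 0.0877
```

```bash
python3 look.py w2.png rack_center pin rack_fork
python3 - <<'E'
from h import *
# predicted edges of rack drawn
C=cam('wrist'); im=cv2.imread('pics/w2.png')
h=np.array([.6224,-.0996]);yaw=.365;ux=np.array([np.cos(yaw),np.sin(yaw)]);uy=np.array([-ux[1],ux[0]])
for x in(-.038,.038):
    P=np.array([[*(h+ux*x+uy*y),.134] for y in np.linspace(0,.2,20)]); cv2.polylines(im,[np.int32(proj(P,C)*4)],False,(255,0,255),1,cv2.LINE_AA,2)
cv2.imwrite('pics/w2o.png',im)
E
```

```text
[0.5727 0.0312 0.356 ] [-3.1393e+00 -1.0000e-04 -1.2078e+00]
rack_center 0.83 [258.6 179.7] [0.581  0.0113 0.117 ]
rack_fork 0.44 [261.1 177.4] [0.5795 0.0097 0.113 ]
```

View pics/w2o.png

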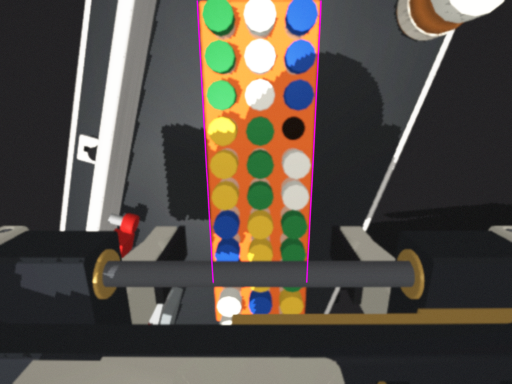

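The predicted edges lie right on the rack, and the jaws straddle it centrally. Next I descend and grip.

Call:
move_arm([
  [0,0,-18,0,0,0],
  [0,0,-18,0,0,0],
  [0,0,-16,0,0,0],
  [0,0,-12,0,0,0],
  [0,0,-6,0,0,0],
])

```text
t: 4.98
eef_pos: [0.5721, 0.0313, 0.2832]
ee_rot: [3.14, 0.0, -1.208]
force: [0.1, 0.2, -0.6]
width: 0.0879
```

Call:
move_arm([
  [0,0,0,0,0,0],
  [0,0,0,0,0,0],
  [0,0,0,0,0,0],
  [0,0,0,0,0,0],
  [0,0,0,0,0,0],
], claw=45, squeeze=8)

```text
t: 5.4
eef_pos: [0.5727, 0.0315, 0.2853]
ee_rot: [-3.141, -0.0, -1.207]
force: [-1.0, 0.0, 0.9]
width: 0.0757
```

Call:
move_arm([
  [0,0,0,0,0,0],
  [0,0,0,0,0,0],
  [0,0,0,0,0,0],
  [0,0,0,0,0,0],
  [0,0,0,0,0,0],
])

```text
t: 5.82
eef_pos: [0.5727, 0.0315, 0.2853]
ee_rot: [-3.141, -0.0, -1.207]
force: [-1.7, 0.5, 5.8]
width: 0.0759
```

Call:
move_arm([
  [2.3,-2.3,0,0,0,0],
  [2.3,-2.3,0,0,0,0],
  [2.3,-2.3,0,0,0,0],
  [2.3,-2.3,0,0,0,0],
  [2.3,-2.3,0,0,0,0],
])

```text
t: 6.23
eef_pos: [0.5841, 0.0206, 0.2853]
ee_rot: [-3.141, 0.001, -1.207]
force: [-3.8, 4.5, 6.6]
width: 0.0763
```

```bash
python3 look.py w3.png pin rack_fork; python3 -c "
import cv2;im=cv2.imread('pics/w3.png');cv2.imwrite('pics/w3c.png',cv2.resize(im[:200,130:390],None,fx=3,fy=3))"
```

```text
[0.5845 0.0203 0.2853] [-3.1406e+00  5.0000e-04 -1.2072e+00]
```

View pics/w3c.png

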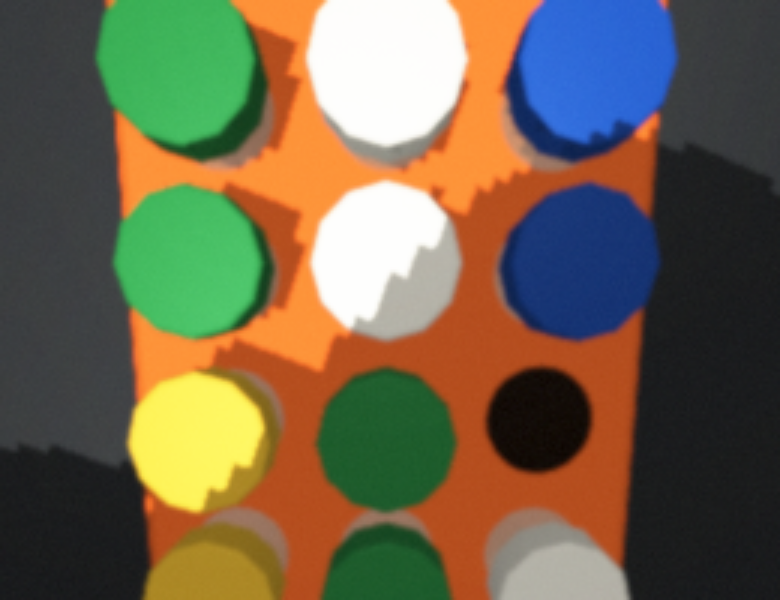

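The heel is out of view here, but the rack is held without slipping. I'll continue along its axis and watch the force.

Call:
move_arm([
  [0.85,-2.25,0,0,0,0],
  [0.85,-2.25,0,0,0,0],
  [0.85,-2.25,0,0,0,0],
  [0.85,-2.25,0,0,0,0],
  [0.85,-2.25,0,0,0,0],
])

```text
t: 6.8
eef_pos: [0.5887, 0.0095, 0.2853]
ee_rot: [-3.14, 0.001, -1.207]
force: [-1.6, 4.7, 4.5]
width: 0.0758
```

Call:
move_arm([
  [0.25,-0.65,0,0,0,0],
  [0.25,-0.65,0,0,0,0],
  [0.25,-0.65,0,0,0,0],
  [0,0,0,0,0,0],
  [0,0,0,0,0,0],
])

```text
t: 7.22
eef_pos: [0.5895, 0.0075, 0.2853]
ee_rot: [-3.14, 0.0, -1.207]
force: [-1.8, 4.9, 5.8]
width: 0.0758
```

Run:
```python
from h import *
Z=dict(pin=.113,rack_center=.117,rack_fork=.113,rack_tongue=.117)
for n in['top','scene']:
    im,C=grab(n,n+'1.png')
    for t,z in Z.items():
        for d in arm.spot_point(t,n)[:1]: print(n,t,round(d['score'],2),np.round(d['xy'],1),ray(d['xy'],C,z)[0].round(4))
```

```text
top pin 0.71 [300.7 164.8] [ 0.6347 -0.1273  0.113 ]
top rack_center 0.8 [258.3 176.7] [ 0.5969 -0.0134  0.117 ]
top rack_fork 0.66 [303.7 161.5] [ 0.6442 -0.1354  0.113 ]
top rack_tongue 0.73 [208.6 191.7] [0.5518 0.1175 0.117 ]
scene pin 0.68 [193.3 182.8] [ 0.654  -0.1247  0.113 ]
scene rack_center 0.87 [238.9 186.1] [ 0.5988 -0.0141  0.117 ]
scene rack_fork 0.82 [192.7 180.2] [ 0.6476 -0.1318  0.113 ]
scene rack_tongue 0.98 [287.5 195.4] [0.555  0.1101 0.117 ]
```

Call:
move_arm([
  [0.2,-0.5,0,0,0,0],
  [0.2,-0.5,0,0,0,0],
  [0.2,-0.5,0,0,0,0],
  [0,0,0,0,0,0],
  [0,0,0,0,0,0],
])

```text
t: 8.13
eef_pos: [0.59, 0.0061, 0.2853]
ee_rot: [-3.14, 0.001, -1.207]
force: [-3.1, 4.8, 6.5]
width: 0.0758
```

Call:
move_arm([
  [0.2,-0.5,0,0,0,0],
  [0.2,-0.5,0,0,0,0],
  [0,0,0,0,0,0],
  [0,0,0,0,0,0],
  [0,0,0,0,0,0],
])

```text
t: 8.55
eef_pos: [0.5902, 0.0054, 0.2851]
ee_rot: [-3.14, 0.001, -1.207]
force: [-3.1, 7.8, 6.2]
width: 0.0759
```

Call:
move_arm([
  [0.2,-0.5,0,0,0,0],
  [0.2,-0.5,0,0,0,0],
  [0,0,0,0,0,0],
  [0,0,0,0,0,0],
  [0,0,0,0,0,0],
])

```text
t: 8.97
eef_pos: [0.5906, 0.0046, 0.2849]
ee_rot: [-3.14, 0.002, -1.207]
force: [-2.9, 8.2, 4.7]
width: 0.0759
```

Call:
move_arm([
  [0.1,-0.3,0,0,0,0],
  [0.1,-0.3,0,0,0,0],
  [0,0,0,0,0,0],
  [0,0,0,0,0,0],
  [0,0,0,0,0,0],
])

```text
t: 9.38
eef_pos: [0.5908, 0.004, 0.2849]
ee_rot: [-3.14, 0.002, -1.207]
force: [-2.9, 9.1, 4.5]
width: 0.076
```

Run:
```python
from h import *
for n in['scene','top']:
    im,C=grab(n,n+'2.png')
    for t,z in dict(rack_center=.117,rack_fork=.113,rack_tongue=.117).items():
        for d in arm.spot_point(t,n)[:1]: print(n,t,round(d['score'],2),np.round(d['xy'],1),ray(d['xy'],C,z)[0].round(4))
a=cv2.imread('pics/scene2.png')[150:215,160:320];b=cv2.imread('pics/top2.png')[140:220,190:330]
cv2.imwrite('pics/s2.png',np.vstack([cv2.resize(a,(640,260),interpolation=2),cv2.resize(b,(580,330),interpolation=2)[:, :580] if 0 else cv2.resize(b,(640,330),interpolation=2)]))
```

```text
scene rack_center 0.59 [239.2 184.5] [ 0.5937 -0.0166  0.117 ]
scene rack_tongue 0.8 [288.4 193.7] [0.5487 0.1092 0.117 ]
top rack_center 0.57 [260.2 177.6] [ 0.5946 -0.0186  0.117 ]
top rack_fork 0.58 [303.8 161.4] [ 0.6445 -0.1357  0.113 ]
top rack_tongue 0.73 [210.2 188.3] [0.5611 0.1138 0.117 ]
```

View pics/s2.png

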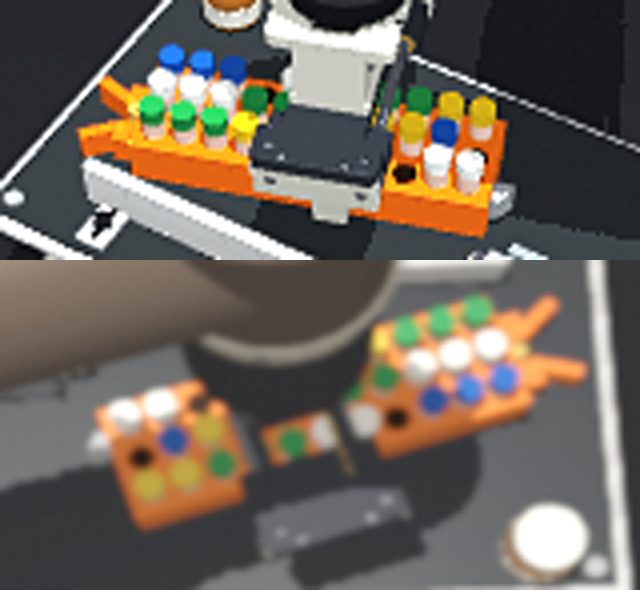

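The pin sits deep between the fork arms at the left of the scene crop. I'll press a little more to see whether it is a hard stop.

Call:
move_arm([
  [0.2,-0.5,0,0,0,0],
  [0.2,-0.5,0,0,0,0],
  [0,0,0,0,0,0],
  [0,0,0,0,0,0],
  [0,0,0,0,0,0],
])

```text
t: 10.2
eef_pos: [0.5911, 0.0031, 0.2847]
ee_rot: [-3.14, 0.002, -1.207]
force: [-3.5, 10.1, 3.0]
width: 0.0762
```

Call:
move_arm([
  [0.2,-0.5,0,0,0,0],
  [0.2,-0.5,0,0,0,0],
  [0,0,0,0,0,0],
  [0,0,0,0,0,0],
  [0,0,0,0,0,0],
])

```text
t: 10.62
eef_pos: [0.5915, 0.0021, 0.2845]
ee_rot: [-3.14, 0.002, -1.207]
force: [-3.3, 9.3, 2.3]
width: 0.0758
```

Force has saturated at about 10 N, so the grip is slipping on a seated rack. Now I release, rise and look.

Call:
move_arm([
  [0,0,0,0,0,0],
  [0,0,0,0,0,0],
  [0,0,0,0,0,0],
  [0,0,0,0,0,0],
  [0,0,0,0,0,0],
], claw=0)

```text
t: 11.03
eef_pos: [0.5915, 0.0005, 0.2846]
ee_rot: [3.141, -0.0, -1.208]
force: [-0.3, -0.4, 0.5]
width: 0.0873
```

Call:
move_arm([
  [0,0,16,0,0,0],
  [0,0,24,0,0,0],
  [0,0,30,0,0,0],
  [0,0,35,0,0,0],
  [0,0,35,0,0,0],
])

```text
t: 11.45
eef_pos: [0.5912, 0.0004, 0.4258]
ee_rot: [3.14, -0.0, -1.208]
force: [1.1, 1.0, -0.3]
width: 0.0876
```

Call:
move_arm([
  [-10,0,30,0,0,0],
  [-10,0,20,0,0,0],
  [0,0,0,0,0,0],
  [0,0,0,0,0,0],
  [0,0,0,0,0,0],
])

```text
t: 11.87
eef_pos: [0.5713, 0.0006, 0.4741]
ee_rot: [3.141, 0.0, -1.208]
force: [-0.6, 0.3, -1.1]
width: 0.0874
```

```bash
python3 look.py w4.png
python3 - <<'E'
import cv2,numpy as np
im=cv2.imread('pics/w4.png');cv2.imwrite('pics/w4c.png',np.hstack([cv2.resize(im[0:130,140:290],None,fx=3.5,fy=3.5,interpolation=2),cv2.resize(im[190:320,100:180],None,fx=3.5,fy=3.5,interpolation=2)]))
E
```

```text
[0.5714 0.0006 0.4735] [ 3.1399e+00  4.0000e-04 -1.2076e+00]
pin 0.78 [240.9  37.3] [ 0.6412 -0.1308  0.113 ]
pin 0.6 [182.6 248.5] [0.6286 0.1333 0.113 ]
roller_mid 0.76 [183.3 248.4] [0.6272 0.1286 0.12  ]
buffer_mid 0.71 [168.  209.2] [0.6606 0.0842 0.118 ]
rack_center 0.63 [238.7 151.5] [ 0.6021 -0.0149  0.117 ]
rack_fork 0.77 [238.1  35.5] [ 0.6446 -0.1314  0.113 ]
rack_tongue 0.94 [231.4 255.8] [0.565  0.1184 0.117 ]
rack_tongue 0.67 [241.2 148.8] [ 0.6005 -0.019   0.117 ]
```

View pics/w4.png

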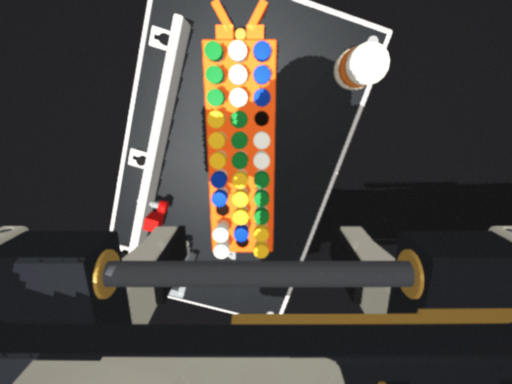

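The pin at (240, 34) is tight against the heel face, so the fork is home and the toe is still out. Next I close the fingers and come down in front of the toe end as a pusher.

Call:
move_arm([
  [-17,12,0,0,0,0],
  [-17,12,0,0,0,0],
  [-17,12,0,0,0,0],
  [-17,12,0,0,0,0],
  [-14,11,0,0,0,0],
], claw=255)

```text
t: 12.63
eef_pos: [0.4886, 0.0601, 0.4744]
ee_rot: [3.141, 0.0, -1.208]
force: [-0.0, 0.7, 0.2]
width: 0.0596
```

Call:
move_arm([
  [0,0,-15,0,0,0],
  [0,0,-20,0,0,0],
  [0,0,-20,0,0,0],
  [0,0,-20,0,0,0],
  [0,0,-15,0,0,0],
])

```text
t: 13.05
eef_pos: [0.4891, 0.0597, 0.383]
ee_rot: [3.14, 0.0, -1.207]
force: [-0.1, 0.3, 0.0]
width: 0.0266
```

```bash
cat > tgt.py <<'E'
from h import *
P=np.array([.6415,-.131])
def T(th,gap,L=.232):
    ux=np.array([np.cos(th),np.sin(th)]); uy=np.array([-ux[1],ux[0]]); return P+uy*L-ux*(.059+gap)
if __name__=='__main__':
    s=arm.get_state(); print(s['eef_pos'].round(4),s['ee_rot'],s['width'])
    for th,g in((.365,.015),(.365,.0),(.3,0),(.25,0),(.2,0),(.15,0),(.12,0),(.1,0),(.08,0),(.06,0),(.04,0)): print(th,g,T(th,g).round(4),((T(th,g)-s['eef_pos'][:2])*1e3).round(1))
E
python3 tgt.py; python3 look.py w5.png rack_center
```

```text
[0.4891 0.0597 0.383 ] [ 3.14028621e+00  1.26633320e-04 -1.20731151e+00] 0.026580990233462266
0.365 0.015 [0.4896 0.0593] [ 0.4 -0.4]
0.365 0.0 [0.5036 0.0647] [14.5  5. ]
0.3 0 [0.5166 0.0732] [27.5 13.5]
0.25 0 [0.5269 0.0792] [37.8 19.5]
0.2 0 [0.5376 0.0847] [48.5 25. ]
0.15 0 [0.5485 0.0896] [59.4 29.9]
0.12 0 [0.5552 0.0923] [66.  32.6]
0.1 0 [0.5596 0.094 ] [70.5 34.3]
0.08 0 [0.5641 0.0955] [75.  35.9]
0.06 0 [0.5687 0.097 ] [79.6 37.4]
0.04 0 [0.5733 0.0985] [84.2 38.8]
[0.4884 0.0595 0.3804] [ 3.1363e+00  5.0000e-04 -1.2080e+00]
rack_center 0.79 [159.7  61.5] [ 0.6014 -0.0167  0.117 ]
```

View pics/w5.png

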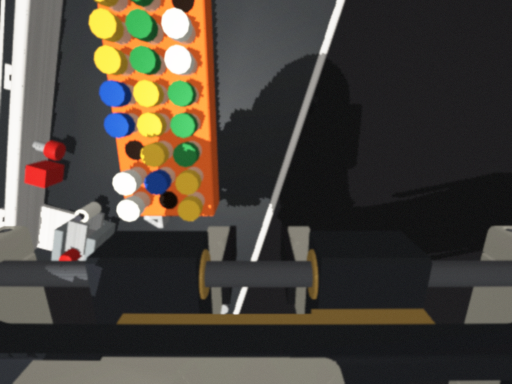

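The toe corner is at about (216, 216), the tongue at (155, 222) and the roller at (83, 216). I'll check the pusher's place along the rack.

Run:
```python
from h import *
st=arm.get_state(); C=cam('wrist',st)
a=ray((216.5,216.5),C,.134)[0]; print('toe corner',a,ray((155,224),C,.126)[0],'roller',ray((83,216),C,.131)[0],'stud',ray((68,257),C,.148)[0])
P=np.array([.6415,-.131]); v=a[:2]-P; t=np.arctan2(v[1],v[0]); print(np.linalg.norm(v),np.hypot(246,38),'yaw',t-np.pi/2-np.arctan2(38,246))
e=ray([(343,0),(237,314)],C,.1); d=e[1]-e[0]; print('front edge yaw',np.arctan2(-d[0],d[1]))
e=ray([(26,0),(11,200)],C,.136); d=e[1]-e[0]; print('rail',np.arctan2(-d[0],d[1]),e)
```

```text
toe corner [0.51677882 0.08403757 0.134     ] [0.5658672  0.11360487 0.126     ] roller [0.62525583 0.1257153  0.131     ] stud [0.62225374 0.15690409 0.148     ]
0.24858907849038592 248.91765706755317 yaw 0.3723214861943066
front edge yaw 0.06682502131537871
rail 0.05444225682023103 [[ 0.69062733 -0.02269387  0.136     ]
 [ 0.68231549  0.1298278   0.136     ]]
```

Call:
move_arm([
  [0,0,-20,0,0,0],
  [0,0,-20,0,0,0],
  [0,0,-20,0,0,0],
  [0,0,-20,0,0,0],
  [0,0,-15,0,0,0],
])

```text
t: 13.57
eef_pos: [0.4898, 0.0598, 0.2893]
ee_rot: [-3.141, -0.0, -1.207]
force: [-0.3, 0.1, 0.8]
width: 0.0004
```

The pin-to-corner distance is 248.6 mm against 248.9 mm when seated, so the heel is confirmed home. Now I swing.

Call:
move_arm([
  [2.8,1,0,0,0,0],
  [2.8,1,0,0,0,0],
  [2.4,1,0,0,0,0],
  [2,0.8,0,0,0,0],
  [1.5,0.5,0,0,0,0],
])

```text
t: 13.98
eef_pos: [0.5018, 0.0644, 0.2909]
ee_rot: [-3.139, 0.0, -1.207]
force: [0.6, -0.4, 1.2]
width: 0.0007
```

Call:
move_arm([
  [2.1,1.3,0,0,0,-0.6],
  [2.1,1.3,0,0,0,-0.6],
  [2.1,1.3,0,0,0,-0.6],
  [2.1,1.3,0,0,0,-0.6],
  [2.1,1.3,0,0,0,-0.6],
])

```text
t: 14.4
eef_pos: [0.5113, 0.0705, 0.2896]
ee_rot: [3.14, -0.0, -1.261]
force: [-3.2, -0.9, 3.4]
width: 0.0009
```

Call:
move_arm([
  [2.1,1.2,0,0,0,-0.6],
  [2.1,1.2,0,0,0,-0.6],
  [2.1,1.2,0,0,0,-0.6],
  [2.1,1.2,0,0,0,-0.6],
  [2.1,1.2,0,0,0,-0.6],
])

```text
t: 14.82
eef_pos: [0.5222, 0.0767, 0.2895]
ee_rot: [3.141, 0.0, -1.313]
force: [-2.4, 1.7, 0.8]
width: 0.0005
```

```bash
python3 tgt.py
cat > ang.py <<'E'
from h import *
import sys
im,C=grab('wrist',sys.argv[1])
for t,z in dict(rack_tongue=.117,roller_mid=.12,buffer_mid=.118).items():
    for d in arm.spot_point(t,'wrist')[:1]: print(t,round(d['score'],2),np.round(d['xy'],1),ray(d['xy'],C,z)[0].round(4))
E
python3 ang.py w6.png
```

```text
[0.5222 0.0767 0.2895] [ 3.14143856e+00  8.75664945e-05 -1.31310267e+00] 0.000451114795740638
0.365 0.015 [0.4896 0.0593] [-32.6 -17.4]
0.365 0.0 [0.5036 0.0647] [-18.6 -12.1]
0.3 0 [0.5166 0.0732] [-5.6 -3.5]
0.25 0 [0.5269 0.0792] [4.8 2.5]
0.2 0 [0.5376 0.0847] [15.4  7.9]
0.15 0 [0.5485 0.0896] [26.3 12.9]
0.12 0 [0.5552 0.0923] [33.  15.6]
0.1 0 [0.5596 0.094 ] [37.5 17.2]
0.08 0 [0.5641 0.0955] [42.  18.8]
0.06 0 [0.5687 0.097 ] [46.5 20.3]
0.04 0 [0.5733 0.0985] [51.1 21.7]
roller_mid 0.76 [ 70.2 279.7] [0.6268 0.1279 0.12  ]
buffer_mid 0.55 [ 17.2 197.6] [0.6605 0.0833 0.118 ]
```

Call:
move_arm([
  [2.1,1.1,0,0,0,-0.6],
  [2.1,1.1,0,0,0,-0.6],
  [2.1,1.1,0,0,0,-0.6],
  [2.1,1.1,0,0,0,-0.6],
  [2.1,1.1,0,0,0,-0.6],
])

```text
t: 15.43
eef_pos: [0.5327, 0.0821, 0.2896]
ee_rot: [3.142, 0.0, -1.366]
force: [-3.5, 0.0, 0.1]
width: 0.0008
```

Call:
move_arm([
  [1.5,0.75,0,0,0,-0.4],
  [1.5,0.75,0,0,0,-0.4],
  [1.5,0.75,0,0,0,-0.4],
  [1.5,0.75,0,0,0,-0.4],
  [1.5,0.75,0,0,0,-0.4],
])

```text
t: 15.85
eef_pos: [0.5401, 0.0859, 0.2896]
ee_rot: [3.142, 0.0, -1.4]
force: [-2.0, 0.5, 0.3]
width: 0.0009
```

Call:
move_arm([
  [1.1,0.5,0,0,0,-0.3],
  [1.1,0.5,0,0,0,-0.3],
  [1.1,0.5,0,0,0,-0.3],
  [1.1,0.5,0,0,0,-0.3],
  [1.1,0.5,0,0,0,-0.3],
])

```text
t: 16.27
eef_pos: [0.5456, 0.0883, 0.2897]
ee_rot: [-3.142, 0.0, -1.426]
force: [-2.4, 0.6, 0.1]
width: 0.0006
```

Call:
move_arm([
  [1.1,0.45,0,0,0,-0.3],
  [1.1,0.45,0,0,0,-0.3],
  [1.1,0.45,0,0,0,-0.3],
  [1.1,0.45,0,0,0,-0.3],
  [1.1,0.45,0,0,0,-0.3],
])

```text
t: 16.68
eef_pos: [0.5511, 0.0906, 0.2896]
ee_rot: [3.141, -0.0, -1.452]
force: [-3.2, 0.5, 1.2]
width: 0.0004
```

Call:
move_arm([
  [0.7,0.28,0,0,0,-0.15],
  [0.7,0.28,0,0,0,-0.15],
  [0.7,0.28,0,0,0,-0.15],
  [0.7,0.28,0,0,0,-0.15],
  [0.7,0.28,0,0,0,-0.15],
])

```text
t: 17.1
eef_pos: [0.5541, 0.0916, 0.2896]
ee_rot: [3.14, -0.001, -1.465]
force: [-4.6, -0.1, 3.3]
width: 0.0006
```

Call:
move_arm([
  [0.6,0.22,0,0,0,-0.15],
  [0.6,0.22,0,0,0,-0.15],
  [0.6,0.22,0,0,0,-0.15],
  [0.6,0.22,0,0,0,-0.15],
  [0.6,0.22,0,0,0,-0.15],
])

```text
t: 17.52
eef_pos: [0.5569, 0.0926, 0.2896]
ee_rot: [3.14, -0.001, -1.478]
force: [-7.0, -0.2, 3.3]
width: 0.0006
```

Call:
move_arm([
  [0.6,0.2,0,0,0,-0.15],
  [0.6,0.2,0,0,0,-0.15],
  [0.6,0.2,0,0,0,-0.15],
  [0.6,0.2,0,0,0,-0.15],
  [0.6,0.2,0,0,0,-0.15],
])

```text
t: 17.93
eef_pos: [0.5598, 0.0936, 0.2896]
ee_rot: [3.14, -0.001, -1.491]
force: [-7.1, -0.3, 4.8]
width: 0.0008
```

```bash
python3 ang.py w7.png; python3 -c "
from h import *
im=cv2.imread('pics/w7.png');cv2.imwrite('pics/w7c.png',cv2.resize(im[100:384,0:260],None,fx=2.1,fy=2.1,interpolation=2))"
```

```text
roller_mid 0.88 [142.2 290. ] [0.628  0.1288 0.12  ]
buffer_mid 0.87 [ 82.5 213.3] [0.6607 0.0819 0.118 ]
```

View pics/w7c.png

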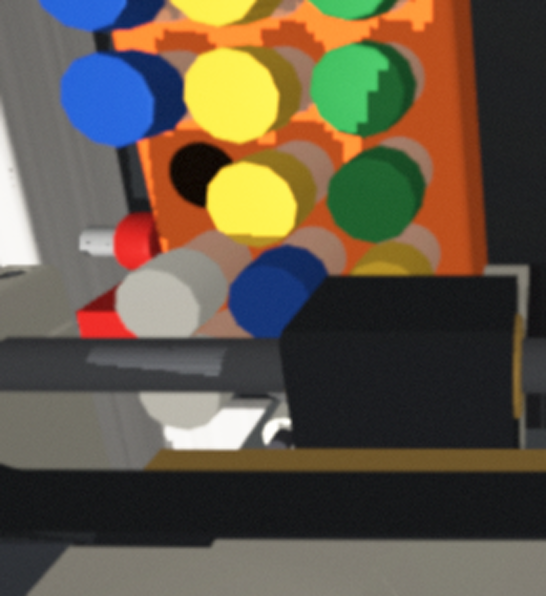

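The buffer's red nose is almost touching the rack side, at about (150, 240) in the crop. The roller is visible behind the cable. I'll continue in small steps and watch the force.

Call:
move_arm([
  [0.4,0.13,0,0,0,-0.1],
  [0.4,0.13,0,0,0,-0.1],
  [0.4,0.13,0,0,0,-0.1],
  [0.4,0.13,0,0,0,-0.1],
  [0.4,0.13,0,0,0,-0.1],
])

```text
t: 18.55
eef_pos: [0.5626, 0.0945, 0.2897]
ee_rot: [-3.142, -0.0, -1.5]
force: [-2.6, -1.1, 0.4]
width: 0.0007
```

Call:
move_arm([
  [0.3,0.1,0,0,0,-0.07],
  [0.3,0.1,0,0,0,-0.07],
  [0.3,0.1,0,0,0,-0.07],
  [0.3,0.1,0,0,0,-0.07],
  [0.3,0.1,0,0,0,-0.07],
])

```text
t: 18.97
eef_pos: [0.5641, 0.0952, 0.2896]
ee_rot: [-3.142, -0.0, -1.506]
force: [-2.0, -1.2, 0.0]
width: 0.0006
```

Call:
move_arm([
  [0.3,0.1,0,0,0,-0.07],
  [0.3,0.1,0,0,0,-0.07],
  [0.3,0.1,0,0,0,-0.07],
  [0.3,0.1,0,0,0,-0.07],
  [0,0,0,0,0,0],
])

```text
t: 19.38
eef_pos: [0.5653, 0.0956, 0.2897]
ee_rot: [-3.142, -0.0, -1.511]
force: [-1.5, -1.0, 0.6]
width: 0.0003
```

Call:
move_arm([
  [0.3,0.09,0,0,0,-0.07],
  [0.3,0.09,0,0,0,-0.07],
  [0.3,0.09,0,0,0,-0.07],
  [0.3,0.09,0,0,0,-0.07],
  [0,0,0,0,0,0],
])

```text
t: 19.8
eef_pos: [0.5667, 0.0961, 0.2898]
ee_rot: [-3.141, 0.0, -1.516]
force: [-0.3, -0.5, -0.1]
width: 0.0006
```

Call:
move_arm([
  [0.3,0.09,0,0,0,-0.07],
  [0.3,0.09,0,0,0,-0.07],
  [0.3,0.09,0,0,0,-0.07],
  [0.3,0.09,0,0,0,-0.07],
  [0,0,0,0,0,0],
])

```text
t: 20.22
eef_pos: [0.5678, 0.0964, 0.2897]
ee_rot: [-3.141, 0.0, -1.52]
force: [-0.9, -0.1, 0.1]
width: 0.0006
```

```bash
python3 ang.py w8.png; python3 -c "
from h import *
im=cv2.imread('pics/w8.png');cv2.imwrite('pics/w8c.png',cv2.resize(im[100:384,0:260],None,fx=2.1,fy=2.1,interpolation=2))
for n in ('top','scene'):
    i,C=grab(n,n+'8.png')
    for t,z in dict(rack_tongue=.117,rack_fork=.113,rack_center=.117).items():
        for d in arm.spot_point(t,n)[:1]: print(n,t,round(d['score'],2),np.round(d['xy'],1),ray(d['xy'],C,z)[0].round(4))"
```

```text
top rack_fork 0.95 [302.7 160.5] [ 0.647  -0.1327  0.113 ]
top rack_center 0.78 [255.  162.5] [ 0.6363 -0.0033  0.117 ]
scene rack_tongue 0.88 [279.9 220.7] [0.6363 0.1354 0.117 ]
scene rack_fork 0.55 [189.6 175.6] [ 0.6391 -0.1491  0.113 ]
scene rack_center 0.76 [233.1 193.3] [ 0.6278 -0.0128  0.117 ]
```

View pics/w8c.png

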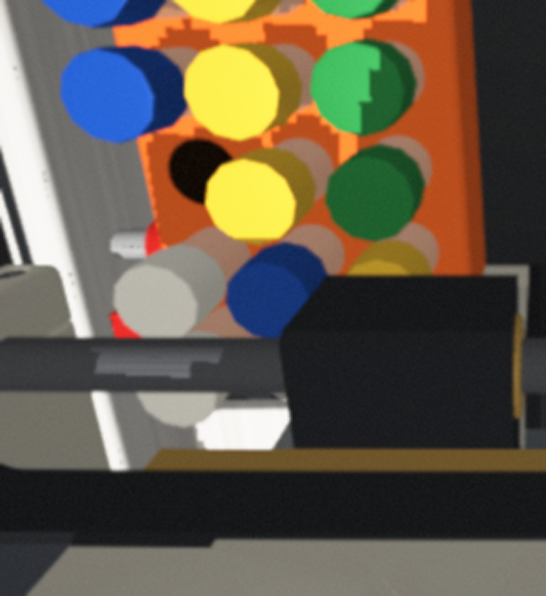

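The rack still moves with the finger, and the buffer nose now meets its side. The force is low because the roller is at the tongue tip. I'll keep pushing until the buffer or stop force rises.

Call:
move_arm([
  [0.3,0.08,0,0,0,-0.06],
  [0.3,0.08,0,0,0,-0.06],
  [0.3,0.08,0,0,0,-0.06],
  [0.3,0.08,0,0,0,-0.06],
  [0,0,0,0,0,0],
])

```text
t: 21.23
eef_pos: [0.5685, 0.0965, 0.2895]
ee_rot: [3.141, -0.0, -1.525]
force: [-1.7, -0.0, 1.2]
width: 0.0004
```

Call:
move_arm([
  [0.3,0.08,0,0,0,-0.06],
  [0.3,0.08,0,0,0,-0.06],
  [0.3,0.08,0,0,0,-0.06],
  [0.3,0.08,0,0,0,-0.06],
  [0,0,0,0,0,0],
])

```text
t: 21.65
eef_pos: [0.57, 0.097, 0.2896]
ee_rot: [3.141, 0.0, -1.529]
force: [-3.0, 2.0, 0.1]
width: 0.0007
```

Call:
move_arm([
  [0.3,0.08,0,0,0,-0.06],
  [0.3,0.08,0,0,0,-0.06],
  [0.3,0.08,0,0,0,-0.06],
  [0,0,0,0,0,0],
  [0,0,0,0,0,0],
])

```text
t: 22.07
eef_pos: [0.571, 0.0972, 0.2896]
ee_rot: [-3.142, 0.0, -1.532]
force: [-2.7, 1.4, 0.4]
width: 0.0005
```

Call:
move_arm([
  [0.3,0.07,0,0,0,-0.06],
  [0.3,0.07,0,0,0,-0.06],
  [0.3,0.07,0,0,0,-0.06],
  [0,0,0,0,0,0],
  [0,0,0,0,0,0],
])

```text
t: 22.48
eef_pos: [0.5713, 0.0973, 0.2896]
ee_rot: [3.14, -0.0, -1.535]
force: [-7.1, 1.5, 2.6]
width: 0.0006
```

Call:
move_arm([
  [0.3,0.07,0,0,0,-0.06],
  [0.3,0.07,0,0,0,-0.06],
  [0.3,0.07,0,0,0,-0.06],
  [0,0,0,0,0,0],
  [0,0,0,0,0,0],
])

```text
t: 22.9
eef_pos: [0.5717, 0.0975, 0.2895]
ee_rot: [3.139, -0.0, -1.538]
force: [-9.7, 2.0, 5.1]
width: 0.0004
```

Call:
move_arm([
  [0.3,0.07,0,0,0,-0.06],
  [0.3,0.07,0,0,0,-0.06],
  [0.3,0.07,0,0,0,-0.06],
  [0,0,0,0,0,0],
  [0,0,0,0,0,0],
])

```text
t: 23.32
eef_pos: [0.572, 0.0976, 0.2895]
ee_rot: [3.138, -0.001, -1.542]
force: [-11.5, 2.6, 6.8]
width: 0.0004
```

Force is now climbing stiffly, so the buffer and stop are engaged. I'll back off gently, rise and inspect the catch.

Call:
move_arm([
  [-1,0,0,0,0,0],
  [-1,0,0,0,0,0],
  [-2,0,0,0,0,0],
  [-3,0,0,0,0,0],
  [-5,0,0,0,0,0],
])

```text
t: 23.73
eef_pos: [0.562, 0.0978, 0.2898]
ee_rot: [-3.14, 0.0, -1.542]
force: [1.0, 0.0, -0.4]
width: 0.0001
```

Call:
move_arm([
  [-8,0,5,0,0,0],
  [-8,-5,25,0,0,0],
  [0,-15,35,0,0,0],
  [0,-20,35,0,0,0],
  [0,-20,35,0,0,0],
])

```text
t: 24.15
eef_pos: [0.5447, 0.0373, 0.4267]
ee_rot: [-3.141, -0.0, -1.54]
force: [1.9, 0.9, -0.4]
width: 0.0006
```

Call:
move_arm([
  [5,0,0,0,0,0],
  [5,0,0,0,0,0],
  [0,0,0,0,0,0],
  [0,0,0,0,0,0],
  [0,0,0,0,0,0],
])

```text
t: 24.57
eef_pos: [0.5552, 0.0381, 0.4234]
ee_rot: [3.139, -0.001, -1.541]
force: [0.3, -0.5, -0.5]
width: 0.0002
```

```bash
python3 look.py w9.png
python3 - <<'E'
from h import *
C=cam('wrist')
P=np.array([.6415,-.131])
for r in (.058,.075): # draw hypothesised roller px / tongue px
    print(proj([[.6268,.1275,.131]],C))
E
```

```text
[0.5553 0.0381 0.4235] [ 3.1395e+00 -7.0000e-04 -1.5410e+00]
buffer_mid 0.95 [157.9 221.1] [0.6615 0.0823 0.118 ]
rack_center 0.89 [179.2 136.9] [ 0.6343 -0.0078  0.117 ]
[[190.33636042 264.91460272]]
[[190.33636042 264.91460272]]
```

Call:
move_arm([
  [10,20,-8,0,0,0],
  [10,20,-8,0,0,0],
  [10,20,-8,0,0,0],
  [10,20,-8,0,0,0],
  [5,20,-8,0,0,0],
])

```text
t: 25.33
eef_pos: [0.6014, 0.1388, 0.3841]
ee_rot: [-3.142, -0.0, -1.542]
force: [-0.2, 0.7, 0.3]
width: 0.0004
```

Call:
move_arm([
  [0,0,0,0,0,0],
  [0,0,0,0,0,0],
  [0,0,0,0,0,0],
  [0,0,0,0,0,0],
  [0,0,0,0,0,0],
])

```text
t: 25.75
eef_pos: [0.6005, 0.1371, 0.3853]
ee_rot: [-3.141, 0.0, -1.542]
force: [-0.1, -0.4, -0.5]
width: 0.0005
```

```bash
python3 look.py w10.png
python3 - <<'E'
from h import *
C=cam('wrist')
uv=proj([[.6268,.1275,.131]],C)[0]; print(uv)
im=cv2.imread('pics/w10.png'); u,v=np.int32(uv); x0,y0=max(u-90,0),max(v-90,0); print(x0,y0)
cv2.imwrite('pics/w10c.png',cv2.resize(im[y0:y0+150,x0:x0+200],None,fx=4,fy=4,interpolation=2))
E
```

```text
[0.6005 0.1371 0.3853] [-3.1407e+00  4.0000e-04 -1.5421e+00]
roller_mid 0.71 [230.8 184.8] [0.6256 0.1278 0.12  ]
buffer_mid 0.87 [187.7 130.6] [0.6624 0.0816 0.118 ]
rack_center 0.69 [224.8  12. ] [ 0.6305 -0.0083  0.117 ]
rack_center 0.45 [221.5 185. ] [0.6343 0.1291 0.117 ]
rack_fork 0.52 [232.  185.3] [0.6252 0.1302 0.113 ]
rack_tongue 0.94 [222.  185.9] [0.6338 0.1299 0.117 ]
[228.08452442 187.57134104]
138 97
```

View pics/w10c.png

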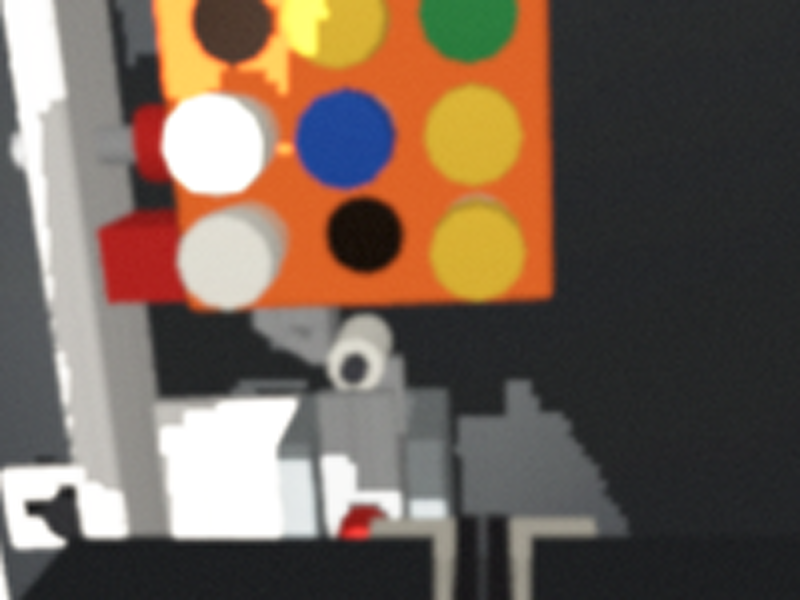

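The tongue sits behind (to the left of) the white roller, with its front face beside it. The bolt is out of its housing, so it is latched. I'll do a numeric check of seat and yaw, then hand in.

Run:
```python
from h import *
C=cam('wrist'); P=np.array([.6415,-.131])
a=ray((276,171.5),C,.134)[0][:2]; b=ray((138+190/4,97+310/4),C,.134)[0][:2]; v=a-P
print('corners',a,b,'pin dist',np.linalg.norm(v)*1e3,'exp 248.9; yaw',np.arctan2(v[1],v[0])-np.pi/2-np.arctan2(38,246),'end-face yaw',np.arctan2(*(b-a)[::-1]))
e=ray([(138+10/4,97+20/4),(138+72/4,97+430/4)],C,.136); d=e[1]-e[0]; print('rail-back yaw',np.arctan2(-d[0],d[1]))
e=ray([(138+105/4,97),(138+165/4,97+530/4)],C,.136); d=e[1]-e[0]; print('rail-front yaw',np.arctan2(-d[0],d[1]))
r=ray((138+356/4,97+367/4),C,.131)[0]; t=ray((138+338/4,97+358/4),C,.126)[0]; print('roller',r,'tongue tip',t)
```

```text
corners [0.58695745 0.11175134] [0.66171481 0.11634158] pin dist 248.80333875108167 exp 248.9; yaw 0.06775426891841843 end-face yaw 0.06132496496893955
rail-back yaw 0.06800674386255563
rail-front yaw 0.05217401319476639
roller [0.62772565 0.12856868 0.131     ] tongue tip [0.63215098 0.12811676 0.126     ]
```

```bash
python3 -c "
from station import arm
print(arm.get_state()['force'].round(2)); print(arm.job_done())"
```

```text
[-0.24  0.44 -0.54]
the job is handed in; nothing more can be done
None
```

The rack is docked as far as my checks show, and I handed the job in at about 26 s of the 70 s allowed. No verdict comes back.

**What I did:**
1. I gripped the rack across its width at 8 N and slid it lengthwise onto the pin. The push levelled off at about 10 N when the grip began to slip.
2. I released it and used the closed fingers to push the side near the toe, swinging it round the pin until the force rose on the buffer and stop. The highest reading was about 14 N in total (11.5 N along x), taken at the end of each move.
3. I backed off, and the arm is clear of everything.

**Last checks:**

| Check | Measured | Expected |
|---|---|---|
| Pin to toe corner | 248.8 mm | 248.9 mm when seated |
| Rack yaw | 0.061–0.068 rad | shaker yaw about 0.052–0.068 rad |
| Roller along shaker y | about 258–259 mm from the pin | 259 mm with the bolt fully out |
| Tongue tip ahead of roller | 4.5 mm by my pixels, 8 mm by the network | 6 mm |

The final close-up shows the roller in front of the tongue with its bolt out.

**What disagreed or was not checked:** the two tongue figures disagree by more than 3 mm, though both put it past the roller. I did not measure the jar, bottle or tip box again, but the arm never came near them.

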